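# Hang the ear defenders on their bar

### The job

The ultrasonic bath is finished, so put the ear defenders away: hang them by the headband over the bar of the tall two-post stand, near the middle, squarely, with one ear cup on either side of the bar. Lower them on gently rather than dropping them, and leave the slim headband without cups standing where it is.

Things in the scene. Friction and masses are not known exactly. Their poses are not given: they have to be found in the camera images.
- defenders_crown (a point): Loose ear defenders, 0.22 kg, 154 wide (x), 150 tall, standing on 2 big grey cups (62 in y, 78 tall; 74 gap between their cushions). Point: centre of the padded crown block, 50 (x) x 28 (y) x 24 (z) mm, top at 150, flat underside at 126 above the bench. Own z up, x cup to cup, y along the 28 mm width: pinch it there from above. A half turn about z makes no difference.
- headband_crown (a point): Slim loose headband, a bystander: same arch, size and padded crown block, but no cups, only thin steel wires down to low black feet. Point: centre of its crown block, 138 mm above the bench while it stands. Own z up, x from foot to foot.
- bar_mid (a point): Tall fixed stand: level round steel bar, 16 mm diameter, on two posts 240 mm apart and a base plate 60 mm wide, 12 mm thick. Point: middle of the bar on its axis, 150 mm above the bench (bar top at 158). Own y along the bar, z up. The much lower stand (bar 70 mm high) farther off is a bystander.
There are look-alikes about, which are no part of the job. What is shaped like the part that bears defenders_crown but purple is not meant. Leave any purple look-alike of the part that bears headband_crown alone.

How it is judged:
On the way:
1. the ear defenders are lifted clear above the bar (height (world z) of defenders_crown above 0.26 m), for 0.1 s.
At the end, for the whole second after the job is handed in: Ear defenders at rest, crown on the bar: its centre within 25 mm of the bar sideways, 50 mm of its middle along it, 10 to 30 mm above its axis; tilt under 0.3 rad, y axis within 0.3 rad of the bar's. Slim headband still standing (tilt under 0.15 rad) within 20 mm of its start (x of defenders_crown in the frame of bar_mid between -0.025 and 0.025 m and y of defenders_crown in the frame of bar_mid between -0.05 and 0.05 m and z of defenders_crown in the frame of bar_mid between 0.01 and 0.03 m and angle between defenders_crown's own z axis and vertical below 0.3 rad and angle between the y axis of defenders_crown and the y axis of bar_mid, either way round below 0.3 rad and linear speed of defenders below 0.03 m/s and angular speed of defenders below 0.3 rad/s and distance of headband_crown from where it was at the start of the episode below 0.02 m and angle between headband_crown's own z axis and vertical below 0.15 rad); the robot touches nothing.
It fails at once if the ear defenders are dropped (moving faster than 0.7 m/s with no finger on them: a fall of more than 25 mm) (linear speed of defenders above 0.7 m/s and contact force between the fingers and defenders below 0.05 N).
It fails at once if the slim headband is shifted more than 30 mm or knocked over (distance of headband_crown from where it was at the start of the episode above 0.03 m).
It also fails if it takes over 48 s, if anything falls off the work surface, if the arm or the gripper's body presses on something with over 40 N, if the wrist force passes 120 N, or if a joint passes its speed limit or range.

### The arm

A 6-joint arm with a two-finger parallel gripper is mounted at the origin on the work surface. World frame = base frame: x ahead of the robot, y to its left, z up, the work surface at z = 0. Lengths are in m, angles in rad, forces in N, time in s.
With the tool pointing down it reaches from about 0.35 to 0.775 m from the base axis. Payload 7.3 kg.
Tool frame: the origin (TCP) lies at the very end of the fingers, on their centre line; the grasp point (between the pads) lies 19 mm behind it; z points along the fingers, y is the line along which they close (so a half turn about z gives the same grasp; the last joint's range is limited). The gripper opens to 92 mm and grips with 3 to 60 N. Pads are 19 mm wide; open, the fingers measure 130 mm over their backs; the gripper's body (75 mm by 190 mm) begins 47 mm behind the grasp point.
Start: joints at [1.172, 0.342, 1.524, -0, 1.275, -0.146], TCP at [0.131, 0.508, 0.227] pointing down, gripper open.
Joint ranges: [-2.53, 2.53], [-0.77, 2.02], [0.04, 2.7], [-1, 4.14], [0.28, 2.66], [-3.11, 3.11]. Speed limits (rad/s): [2.57, 2.57, 3.14, 3.14, 3.14, 3.14].

### API

Orientations are given as [roll, pitch, yaw] about the fixed x, y, z axes, in that order (R = Rz(yaw) Ry(pitch) Rx(roll)).
In Python, from cell import robot gives the robot as it stands.
- The arm moves only by the tool apply_moves, never from a script. Its argument "rows" is a list of rows, each an object with "xyz": the shift along the tool's x, y, z in mm, a list of three; "turn": the turn about the tool's z in rad. A call has 1 to 10 rows; each row shifts and turns the commanded pose from where the row before left it, along the tool's axes as they then stand; what a row does not reach is not made up. A row lasts 1/8 s, in which the tool goes at most 62.5 mm and 10.7 degrees, less where a joint would pass 70% of its speed; a pose out of reach is approached as far as the arm can. A call with a gripper value outside its range is refused whole. "gripper" is the opening, from 0 (shut) to 1 (fully open), set as the call begins (left out, the last holds). The fingers move at their own pace and stop on an object; "newtons" is the grip in N (left out, the last holds). Time passes only in rows, so rows that do not move let the fingers close. It gives the time, the measured TCP pose, the force and the opening at its end, in the units of the state.
- robot.observe(): the state, without advancing time (a new reading comes with each control period).
- robot.read_camera(name): name is "scene" or "top"; returns a dict with "frame" (420x560x3 uint8, blue, green, red), "mtx" (3x3 intrinsics, pixels), "R" (3x3) and "t" (3): a world point X has camera coordinates R X + t. Camera axes: x right, y down, z forward; pixel columns grow to the right and rows downward; lengths in m; the calibration is good to about 2 mm. A picture is of the moment at which its call begins. There is no depth.
- robot.hand_in(): hands the job in, once; it reports no verdict.
The state is a dict: "time": time; "qpos": joint angles; "qvel": joint speeds; "joint_efforts": joint torques, N m; "tool_pos": TCP position; "tool_rot": TCP orientation; "contact_force": force on the tool from outside, world axes, zero at the start; "torque": the same for the moment, N m; "opening": finger opening in m.
Only numpy, scipy, OpenCV 4.12 (cv2) and the standard library are available. Lean on these libraries where they do the work, as an engineer would, in place of code of your own. Each camera call takes 0.05 s, during which the arm holds its last target. There are 200 camera calls.

## Working session

There is one attempt and no reset: what is moved stays moved. The work goes in short steps, Python scripts to look and compute and a tool call to move; the robot and the scene stay as the last step left them, time stands still between calls to the robot, and variables do not carry over. Pictures are saved under pics/ and viewed, on a budget of 10 in all, crops included, one or two more only if the job needs it, and the job is handed in when it is done.

Besides the shell and the picture viewer there is one more tool, called after ">>>" in YAML: its name, and indented under it one key for each argument. apply_moves: Moves the arm, as the interface text tells. Its arguments: {"type":"object","properties":{"rows":{"type":"array"},"gripper":{"type":"number"},"newtons":{"type":"number"}},"required":["rows"]}

```bash
mkdir -p pics; ls
python3 - <<'E'
from cell import robot
import cv2,numpy as np
for n in("scene","top"):
    c=robot.read_camera(n);cv2.imwrite(f"pics/{n}0.png",c["frame"]);np.savez(f"{n}.npz",**{k:c[k] for k in("mtx","R","t")})
    print(n,-c["R"].T@c["t"],c["R"].round(2).tolist(),c["mtx"][0,0])
print(robot.observe())
E
```

```text
pics
scene [1.02390197 0.72476954 0.94296566] [[-0.83, 0.55, -0.02], [0.38, 0.54, -0.75], [-0.41, -0.63, -0.66]] 436.5438828422807
top [ 0.30215671 -0.04402204  1.36458904] [[-0.03, -1.0, 0.02], [-0.99, 0.02, -0.16], [0.16, -0.02, -0.99]] 448.57647733166164
{'time': 0.1, 'qpos': array([ 1.17200541e+00,  3.42677323e-01,  1.52489942e+00, -1.62523042e-05,
        1.27538676e+00, -1.46011541e-01]), 'qvel': array([ 4.85184068e-04, -1.08923213e-05, -3.45361974e-03,  1.19270230e-03,
       -4.16024728e-04,  1.01092454e-03]), 'joint_efforts': array([ 9.80076184e-04, -4.32005453e+01, -2.44693655e+01,  7.18046352e-02,
        5.26025158e-02, -6.72931355e-05]), 'tool_pos': array([0.13115233, 0.50799323, 0.22610956]), 'tool_rot': array([-3.14023413e+00, -1.84072659e-04,  2.88881790e+00]), 'contact_force': array([ 0.45192044, -0.17430279, -0.37621158]), 'torque': array([ 0.01336887,  0.02334927, -0.02168117]), 'opening': 0.09172632008740411}
```

View pics/scene0.png

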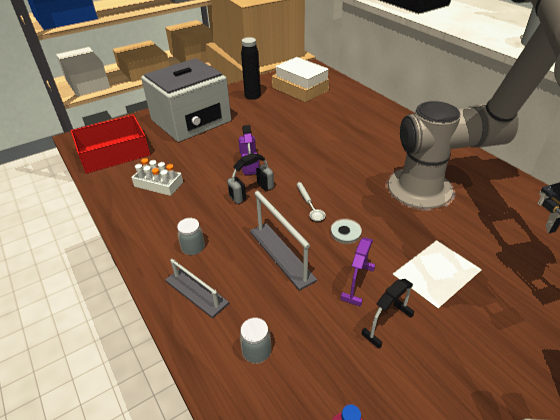

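View pics/top0.png

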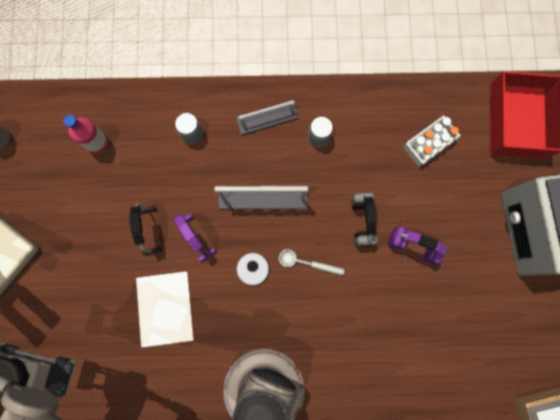

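Candidates for the ear defenders are the black arch with grey cups (scene 252,175; top 366,220) and the purple one (scene 248,150; top 418,245). The black and grey one fits the description. The tall stand is at top (262,197). The slim headband is at top (143,230), with a purple twin at (193,237). I'll confirm with an enlarged crop.

Run:
```python
import cv2,numpy as np
t=cv2.imread("pics/top0.png")[180:270,200:460];s=cv2.imread("pics/scene0.png")[120:300,200:340]
t=cv2.resize(t,None,fx=3,fy=3,interpolation=2)  # 780x270
s=cv2.resize(s,None,fx=1.8,fy=1.8,interpolation=2) #252x324
o=np.zeros((600,780,3),np.uint8);o[:270]=t;o[272:272+s.shape[0],:s.shape[1]]=s
d=cv2.resize(cv2.imread("pics/scene0.png")[145:210,215:285],None,fx=5,fy=5,interpolation=2)
o[272:272+325,300:650]=d
cv2.imwrite("pics/crop1.png",o)
```

```text
(no output)
```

View pics/crop1.png

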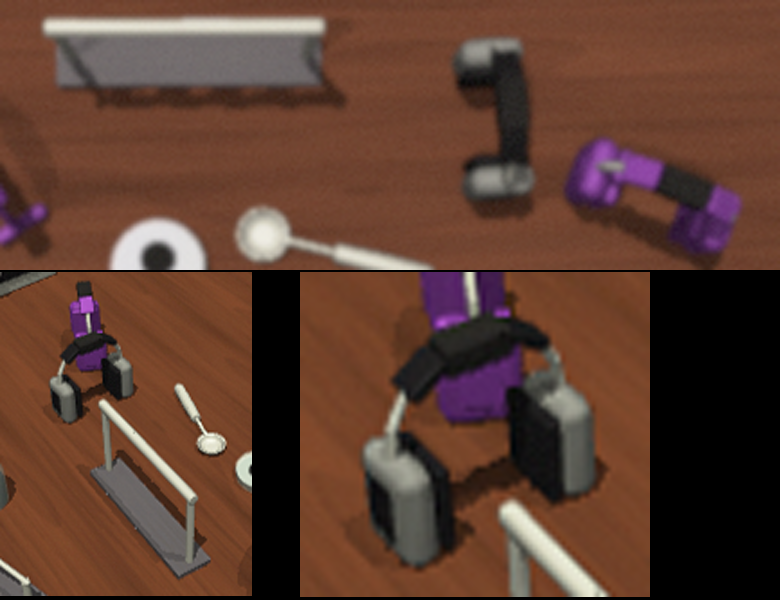

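Confirmed: the grey-cupped black one (crown at top ~(371,219), scene ~(249,160)) is the one to hang, and the purple twin is next to it. Now to measure.

```bash
cat > h.py <<'E'
import numpy as np
C={n:np.load(f"{n}.npz") for n in("top","scene")}
def at(n,px,z):
    c=C[n];d=c["R"].T@np.linalg.solve(c["mtx"],[px[0],px[1],1]);o=-c["R"].T@c["t"]
    return (o+d*(z-o[2])/d[2]).round(4)
def proj(n,X):
    c=C[n];p=c["mtx"]@(c["R"]@np.array(X)+c["t"]);return (p[:2]/p[2]).round(1)
E
python3 - <<'E'
from h import *
for nm,p in dict(e1=(215.2,189),e2=(307.5,188.3)).items(): print("top bar",nm,at("top",p,.155))
tc=lambda x,y:(200+x/3,180+y/3)
for n,p in dict(c1=(258.5,195.5),c2=(306.5,247)).items(): print("scene bar",n,at("scene",p,.155))
sc=lambda x,y:(215+(x-300)/5,145+(y-272)/5)
print("crown top",at("top",tc(514,118),.15),at("scene",sc(475,340),.145))
print("band ends top",at("top",tc(511,55),.12),at("top",tc(515,180),.12))
print("cup feet/tops scene",at("scene",sc(408,555),.0),at("scene",sc(560,490),.0),at("scene",sc(400,450),.078),at("scene",sc(550,385),.078))
print("cups top",at("top",tc(490,62),.04),at("top",tc(500,182),.04))
E
```

```text
top bar e1 [0.563  0.1163 0.155 ]
top bar e2 [ 0.5591 -0.1375  0.155 ]
scene bar c1 [ 0.5653 -0.1151  0.155 ]
scene bar c2 [0.5715 0.1248 0.155 ]
crown top [ 0.4692 -0.3102  0.15  ] [ 0.4859 -0.2992  0.145 ]
band ends top [ 0.5334 -0.3174  0.12  ] [ 0.4151 -0.3143  0.12  ]
cup feet/tops scene [ 0.5518 -0.2949  0.    ] [ 0.4315 -0.2954  0.    ] [ 0.5437 -0.3058  0.078 ] [ 0.4261 -0.3105  0.078 ]
cups top [ 0.5416 -0.3134  0.04  ] [ 0.4207 -0.3166  0.04  ]
```

>>> apply_moves:
  rows:
    - {"xyz": [0,0,-35],"turn": -0.1265}
    - {"xyz": [0,0,-35],"turn": -0.1265}
    - {"xyz": [-40,-10,0],"turn": 0}
    - {"xyz": [-40,-10,0],"turn": 0}
    - {"xyz": [-40,-10,0],"turn": 0}
    - {"xyz": [-40,-10,0],"turn": 0}
    - {"xyz": [-40,-10,0],"turn": 0}
    - {"xyz": [-40,-10,0],"turn": 0}
    - {"xyz": [-40,-10,0],"turn": 0}
    - {"xyz": [-40,-10,0],"turn": 0}
  gripper: 0.65
  newtons: 20

```text
time: 1.35
tool_pos: [0.4524, 0.4278, 0.2962]
tool_rot: [-3.141, -0.001, -3.141]
contact_force: [0.8, 0.2, -0.3]
opening: 0.0593
```

>>> apply_moves:
  rows:
    - {"xyz": [0,-50,0],"turn": 0}
    - {"xyz": [0,-50,0],"turn": 0}
    - {"xyz": [0,-50,0],"turn": 0}
    - {"xyz": [0,-50,0],"turn": 0}
    - {"xyz": [0,-50,0],"turn": 0}
    - {"xyz": [0,-50,0],"turn": 0}
    - {"xyz": [0,-50,0],"turn": 0}
    - {"xyz": [0,-50,0],"turn": 0}
    - {"xyz": [0,-50,0],"turn": 0}
    - {"xyz": [0,-50,0],"turn": 0}

```text
time: 2.6
tool_pos: [0.451, -0.0731, 0.2965]
tool_rot: [3.141, -0.0, -3.141]
contact_force: [0.6, 0.3, -0.1]
opening: 0.0595
```

>>> apply_moves:
  rows:
    - {"xyz": [-7,-48,0],"turn": 0}
    - {"xyz": [-7,-48,0],"turn": 0}
    - {"xyz": [-7,-48,0],"turn": 0}
    - {"xyz": [-6,-48,0],"turn": 0}
    - {"xyz": [0,-48,0],"turn": 0}
    - {"xyz": [0,0,40],"turn": 0}
    - {"xyz": [0,0,40],"turn": 0}
    - {"xyz": [0,0,30],"turn": 0}
    - {"xyz": [0,0,0],"turn": 0}
    - {"xyz": [0,0,0],"turn": 0}

```text
time: 3.85
tool_pos: [0.479, -0.312, 0.1879]
tool_rot: [-3.141, 0.001, -3.141]
contact_force: [-0.7, -0.4, 0.2]
opening: 0.0599
```

Run:
```python
from cell import robot
from h import *
import cv2
print(robot.observe()["tool_pos"])
T=robot.observe()["tool_pos"];S=proj("scene",T);P=proj("top",T);print(S,P)
s=robot.read_camera("scene")["frame"];t=robot.read_camera("top")["frame"]
a=cv2.resize(s[100:220,200:300],None,fx=4,fy=4,interpolation=2);b=cv2.resize(t[160:280,320:410],None,fx=4,fy=4,interpolation=2)
cv2.imwrite("pics/c2.png",np.hstack([a,b]))
```

```text
[ 0.47899973 -0.31198802  0.18785206]
[248.9 144.7] [374.8 213.7]
```

View pics/c2.png

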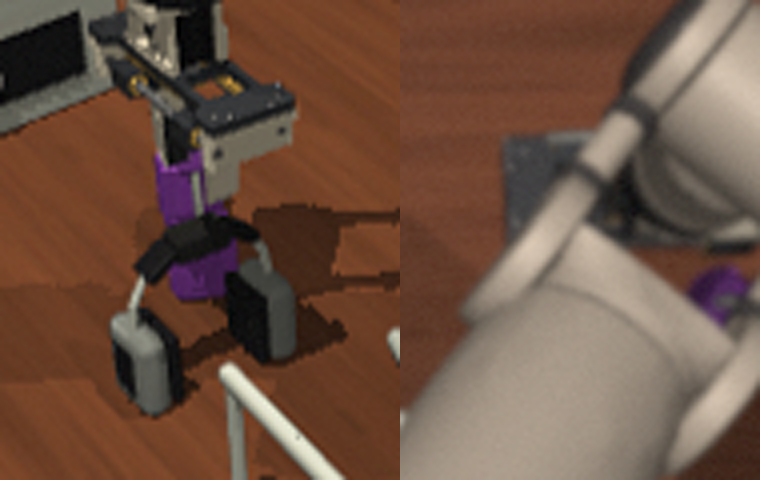

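The crown lies between the fingers in the scene view (crown block at about 249,159). I'll descend, keeping the tips above the crown's underside so that they later clear the bar.

>>> apply_moves:
  rows:
    - {"xyz": [0,0,0],"turn": 0}
    - {"xyz": [0,0,12],"turn": 0}
    - {"xyz": [0,0,12],"turn": 0}
    - {"xyz": [0,0,12],"turn": 0}
    - {"xyz": [0,0,12],"turn": 0}
    - {"xyz": [0,0,9],"turn": 0}
    - {"xyz": [0,0,0],"turn": 0}
  gripper: 0.78

```text
time: 4.82
tool_pos: [0.4781, -0.3113, 0.1288]
tool_rot: [3.14, -0.001, -3.141]
contact_force: [-0.4, 0.9, 0.4]
opening: 0.0718
```

Run:
```python
from cell import robot
from h import *
import cv2
T=robot.observe()["tool_pos"];print(T,robot.observe()["contact_force"],proj("scene",T),proj("scene",[T[0],T[1]-.014,.15]),proj("scene",[T[0],T[1]+.014,.15]))
s=robot.read_camera("scene")["frame"]
cv2.imwrite("pics/c3.png",cv2.resize(s[110:210,205:305],None,fx=6,fy=6,interpolation=2))
```

```text
[ 0.47813041 -0.31130317  0.12876717] [-0.36052237  0.87115018  0.42800488] [250.5 160.2] [247.9 152.7] [252.3 156.8]
```

View pics/c3.png

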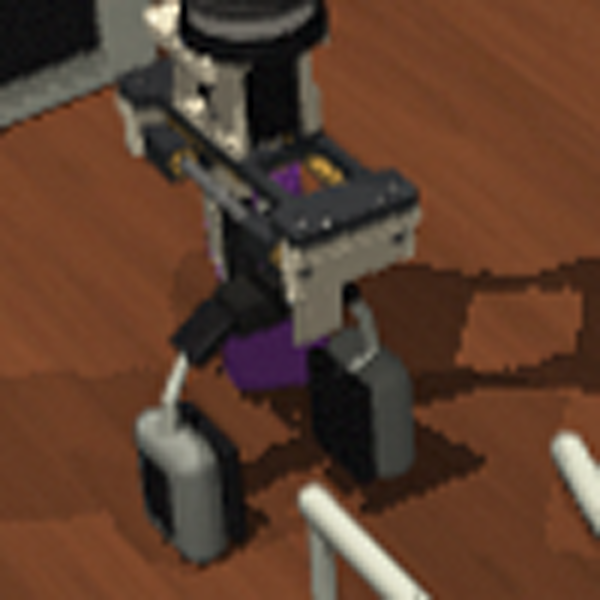

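Fingers straddle the crown (finger at crop 320,310; crown at about 250,300), well centred after allowing for parallax. Closing.

>>> apply_moves:
  rows:
    - {"xyz": [0,0,-2],"turn": 0}
    - {"xyz": [0,0,0],"turn": 0}
    - {"xyz": [0,0,0],"turn": 0}
    - {"xyz": [0,0,0],"turn": 0}
    - {"xyz": [0,0,0],"turn": 0}
    - {"xyz": [0,0,0],"turn": 0}
    - {"xyz": [0,0,0],"turn": 0}
  gripper: 0
  newtons: 20

```text
time: 5.75
tool_pos: [0.4784, -0.3115, 0.1316]
tool_rot: [3.141, -0.0, -3.141]
contact_force: [0.2, 0.6, -0.2]
opening: 0.028
```

>>> apply_moves:
  rows:
    - {"xyz": [0,0,-5],"turn": 0}
    - {"xyz": [0,0,-10],"turn": 0}
    - {"xyz": [0,0,-15],"turn": 0}
    - {"xyz": [0,0,-20],"turn": 0}
    - {"xyz": [0,0,-25],"turn": 0}
    - {"xyz": [0,0,-25],"turn": 0}
    - {"xyz": [0,0,-25],"turn": 0}
    - {"xyz": [0,0,-20],"turn": 0}
    - {"xyz": [0,0,-10],"turn": 0}
    - {"xyz": [0,0,0],"turn": 0}

```text
time: 7.0
tool_pos: [0.4786, -0.3117, 0.2875]
tool_rot: [-3.141, 0.001, -3.141]
contact_force: [-0.7, 0.3, -3.1]
opening: 0.0276
```

Gripped (28 mm opening, about 3 N added weight). Raising a bit more and moving over the bar.

>>> apply_moves:
  rows:
    - {"xyz": [0,0,-20],"turn": 0}
    - {"xyz": [0,0,-20],"turn": 0}
    - {"xyz": [-9,20,0],"turn": 0}
    - {"xyz": [-11,38,0],"turn": 0}
    - {"xyz": [-11,44,0],"turn": 0}
    - {"xyz": [-11,46,0],"turn": 0}
    - {"xyz": [-11,46,0],"turn": 0}
    - {"xyz": [-11,44,0],"turn": 0}
    - {"xyz": [-11,38,0],"turn": 0}
    - {"xyz": [-11,24,0],"turn": 0}

```text
time: 8.25
tool_pos: [0.5639, -0.0083, 0.3252]
tool_rot: [3.14, -0.003, -3.139]
contact_force: [0.3, -0.4, -2.7]
opening: 0.0277
```

>>> apply_moves:
  rows:
    - {"xyz": [0,6,0],"turn": 0}
    - {"xyz": [0,0,20],"turn": 0}
    - {"xyz": [0,0,20],"turn": 0}
    - {"xyz": [0,0,0],"turn": 0}
    - {"xyz": [0,0,0],"turn": 0}
    - {"xyz": [0,0,0],"turn": 0}

```text
time: 9.0
tool_pos: [0.5647, -0.0057, 0.2876]
tool_rot: [-3.141, 0.002, -3.142]
contact_force: [-0.4, -0.4, -2.8]
opening: 0.0279
```

Run:
```python
from cell import robot
from h import *
import cv2
T=robot.observe()["tool_pos"];print(T,robot.observe()["contact_force"])
print("pred crown",proj("scene",T+[0,0,.0065]),"bar ends by x=.565",proj("scene",[.5625,-.125,.15]),proj("scene",[.5675,.115,.15]))
s=robot.read_camera("scene")["frame"];t=robot.read_camera("top")["frame"]
a=cv2.resize(s[100:300,215:335],None,fx=3,fy=3,interpolation=2);b=cv2.resize(t[130:280,200:325],None,fx=3,fy=4,interpolation=2)
cv2.imwrite("pics/c4.png",np.hstack([a,b]))
```

```text
[ 0.56468549 -0.00573183  0.28761195] [-0.38896135 -0.40748833 -2.77032169]
pred crown [278.6 175.1] bar ends by x=.565 [257.6 194.7] [305.5 245.4]
```

View pics/c4.png

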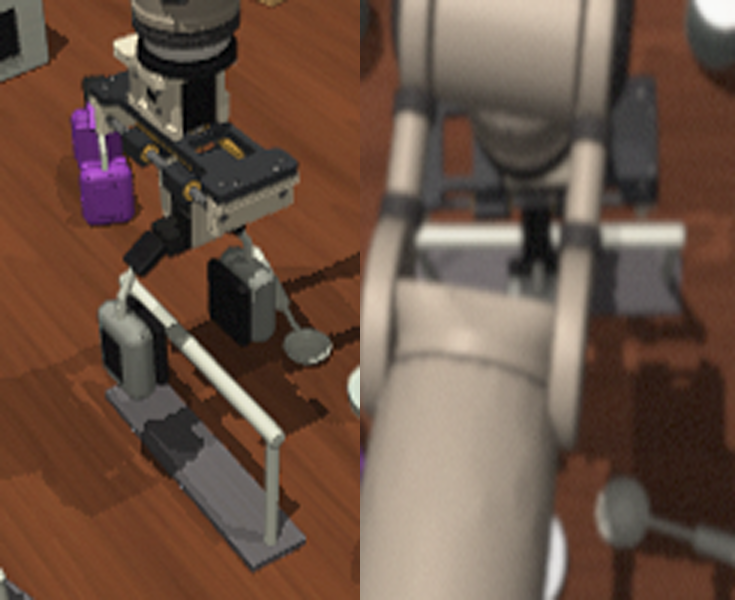

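Bar runs between the cups, (259,194) to (307,246) in scene; the cups straddle it. I'll shift 6 mm toward −x (the bar reads x≈0.561, and the crown sits slightly +x in the grip) and lower.

>>> apply_moves:
  rows:
    - {"xyz": [6,0,0],"turn": 0}
    - {"xyz": [0,0,15],"turn": 0}
    - {"xyz": [0,0,20],"turn": 0}
    - {"xyz": [0,0,20],"turn": 0}
    - {"xyz": [0,0,20],"turn": 0}
    - {"xyz": [0,0,20],"turn": 0}
    - {"xyz": [0,0,12],"turn": 0}
    - {"xyz": [0,0,6],"turn": 0}
    - {"xyz": [0,0,0],"turn": 0}
    - {"xyz": [0,0,0],"turn": 0}

```text
time: 10.35
tool_pos: [0.5588, -0.0056, 0.1744]
tool_rot: [-3.141, 0.001, -3.141]
contact_force: [-0.5, 0.4, -3.1]
opening: 0.0282
```

>>> apply_moves:
  rows:
    - {"xyz": [0,0,3],"turn": 0}
    - {"xyz": [0,0,3],"turn": 0}
    - {"xyz": [0,0,2],"turn": 0}
    - {"xyz": [0,0,0],"turn": 0}
    - {"xyz": [0,0,0],"turn": 0}

```text
time: 10.98
tool_pos: [0.5585, -0.0056, 0.1658]
tool_rot: [3.142, 0.0, -3.141]
contact_force: [-0.9, 0.2, -1.6]
opening: 0.0277
```

Run:
```python
from cell import robot
from h import *
import cv2
T=robot.observe()["tool_pos"];print(T,robot.observe()["contact_force"],robot.observe()["torque"])
s=robot.read_camera("scene")["frame"]
cv2.imwrite("pics/c5.png",cv2.resize(s[140:270,225:325],None,fx=4.6,fy=4.6,interpolation=2))
```

```text
[ 0.55845584 -0.0055601   0.16575667] [-0.91009464  0.15713843 -1.62497533] [-0.02245146  0.00558366  0.05136825]
```

View pics/c5.png

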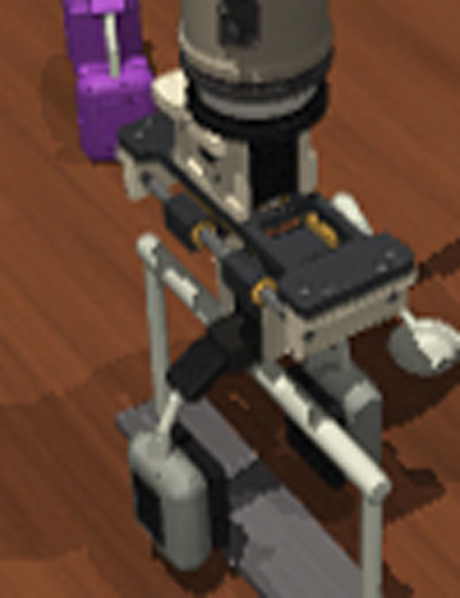

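The crown is at the bar and the force is easing (−3.1 to −1.6 N). A few more millimetres in small steps.

>>> apply_moves:
  rows:
    - {"xyz": [0,0,1],"turn": 0}
    - {"xyz": [0,0,0],"turn": 0}
    - {"xyz": [0,0,0],"turn": 0}
    - {"xyz": [0,0,0],"turn": 0}

```text
time: 11.52
tool_pos: [0.5584, -0.0056, 0.1647]
tool_rot: [3.141, 0.0, -3.141]
contact_force: [0.6, -0.1, -2.3]
opening: 0.028
```

>>> apply_moves:
  rows:
    - {"xyz": [0,0,1],"turn": 0}
    - {"xyz": [0,0,0],"turn": 0}
    - {"xyz": [0,0,0],"turn": 0}
    - {"xyz": [0,0,0],"turn": 0}

```text
time: 12.02
tool_pos: [0.5584, -0.0056, 0.1637]
tool_rot: [3.142, 0.0, -3.141]
contact_force: [-0.4, -0.1, -1.5]
opening: 0.0277
```

>>> apply_moves:
  rows:
    - {"xyz": [0,0,1],"turn": 0}
    - {"xyz": [0,0,0],"turn": 0}
    - {"xyz": [0,0,0],"turn": 0}
    - {"xyz": [0,0,0],"turn": 0}

```text
time: 12.52
tool_pos: [0.5585, -0.0056, 0.1633]
tool_rot: [-3.142, 0.001, -3.141]
contact_force: [-2.8, 0.3, 5.4]
opening: 0.0279
```

>>> apply_moves:
  rows:
    - {"xyz": [0,0,1],"turn": 0}
    - {"xyz": [0,0,0],"turn": 0}
    - {"xyz": [0,0,0],"turn": 0}
    - {"xyz": [0,0,0],"turn": 0}

```text
time: 13.02
tool_pos: [0.5585, -0.0056, 0.1632]
tool_rot: [-3.141, 0.001, -3.141]
contact_force: [-5.0, -0.3, 11.4]
opening: 0.0279
```

Seated: the force reversed at TCP z 0.163, as predicted. Back off the preload, release and rise.

>>> apply_moves:
  rows:
    - {"xyz": [0,0,-1.3],"turn": 0}
    - {"xyz": [0,0,0],"turn": 0}
    - {"xyz": [0,0,0],"turn": 0}

```text
time: 13.4
tool_pos: [0.5585, -0.0056, 0.1633]
tool_rot: [3.142, 0.0, -3.141]
contact_force: [-2.4, 0.2, 5.7]
opening: 0.0274
```

>>> apply_moves:
  rows:
    - {"xyz": [0,0,0],"turn": 0}
    - {"xyz": [0,0,0],"turn": 0}
    - {"xyz": [0,0,0],"turn": 0}
    - {"xyz": [0,0,0],"turn": 0}
    - {"xyz": [0,0,0],"turn": 0}
    - {"xyz": [0,0,0],"turn": 0}
  gripper: 0.6

```text
time: 14.15
tool_pos: [0.5584, -0.0056, 0.163]
tool_rot: [3.142, 0.0, -3.141]
contact_force: [0.3, 0.5, 0.5]
opening: 0.0547
```

>>> apply_moves:
  rows:
    - {"xyz": [0,0,-5],"turn": 0}
    - {"xyz": [0,0,-10],"turn": 0}
    - {"xyz": [0,0,-20],"turn": 0}
    - {"xyz": [0,0,-30],"turn": 0}
    - {"xyz": [0,0,-30],"turn": 0}
    - {"xyz": [0,0,-30],"turn": 0}
    - {"xyz": [40,0,0],"turn": 0}
    - {"xyz": [40,20,0],"turn": 0}
    - {"xyz": [30,30,0],"turn": 0}
    - {"xyz": [0,40,0],"turn": 0}

```text
time: 15.4
tool_pos: [0.4469, 0.0848, 0.2895]
tool_rot: [-3.142, 0.002, 3.14]
contact_force: [0.4, -1.0, 0.2]
opening: 0.055
```

>>> apply_moves:
  rows:
    - {"xyz": [0,50,0],"turn": 0}
    - {"xyz": [0,50,0],"turn": 0}
    - {"xyz": [0,50,0],"turn": 0}
    - {"xyz": [0,50,0],"turn": 0}
    - {"xyz": [0,50,0],"turn": 0}
    - {"xyz": [0,0,0],"turn": 0}
    - {"xyz": [0,0,0],"turn": 0}

```text
time: 16.27
tool_pos: [0.4482, 0.3341, 0.2884]
tool_rot: [-3.141, 0.0, -3.141]
contact_force: [0.7, -0.4, -0.5]
opening: 0.0548
```

Run:
```python
from cell import robot
from h import *
import cv2
print(robot.observe()["tool_pos"],robot.observe()["contact_force"])
for i in range(2): s=robot.read_camera("scene")["frame"];t=robot.read_camera("top")["frame"]
a=cv2.resize(s[140:350,220:420],None,fx=2,fy=2,interpolation=2);b=cv2.resize(t[150:290,120:320],None,fx=2,fy=3,interpolation=2)
cv2.imwrite("pics/c6.png",np.hstack([a,b]))
```

```text
[0.44824333 0.33406718 0.28837886] [ 0.65041648 -0.37068212 -0.49097673]
```

View pics/c6.png

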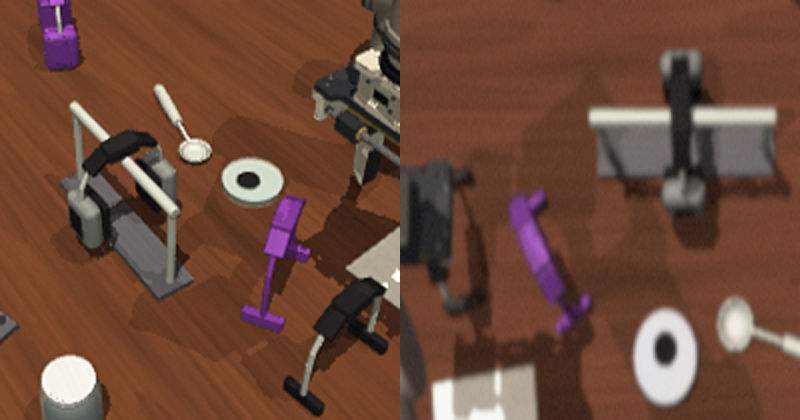

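The defenders hang squarely with one cup either side, crown at column 681 against the bar's middle at 682 (crop). The headband still stands. One numeric stillness check, then I hand in.

Run:
```python
from cell import robot
import cv2,numpy as np
a=robot.read_camera("scene")["frame"].astype(float)
for i in range(8): b=robot.read_camera("scene")["frame"].astype(float)
o=cv2.imread("pics/scene0.png").astype(float)
d=np.abs(a-b)[150:300,220:320];print("motion",d.mean(),d.max());print("headband vs start",np.abs(b-o)[275:350,355:418].mean())
print(robot.hand_in())
```

```text
motion 0.9894444444444445 20.0
headband vs start 6.638518518518518
the job is handed in; nothing more can be done
None
```

The ear defenders are hanging by the headband over the bar of the tall stand. The job is handed in, and no verdict was reported.

- **Lift and placing:** I pinched the crown of the black defenders with grey cups across its 28 mm width and lifted it to about 0.33 m. I lowered it in 1 mm steps until the force reversed at about the expected height, then released, rose and moved the arm clear.
- **Last view:** The defenders hang level and squarely, with one cup either side and the crown at the bar's middle to within a few mm. The sideways position agrees with centred once parallax is allowed for.
- **Seating force:** One reading during seating reached about 11 N upward with 5 N sideways. Both went to nearly zero on release.
- **Stillness:** Frames taken over about 0.4 s differed only by about 1 grey level on average around the stand, with a peak of 20. I take that as camera noise.
- **Headband:** The slim headband looks upright where it was, and I sent nothing near it. Its image patch differs from the start picture by 6.6 grey levels on average. I think that is the arm's shadow, but I did not measure its position separately.

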